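# Shut the microcentrifuge and start the spin

## Robot

A 6-joint arm with a two-finger parallel gripper is mounted at the origin on the work surface. World frame = base frame: x ahead of the robot, y to its left, z up, the work surface at z = 0. Lengths are in m, angles in rad, forces in N, time in s.
With the tool pointing down it reaches from about 0.3 to 0.775 m from the base axis. Payload 14.6 kg.
Tool frame: the origin (TCP) lies between the finger pads; the fingertips stand 14 mm ahead of it and the grasp point (between the pads) lies 5 mm behind it; z points along the fingers, y is the line along which they close (so a half turn about z gives the same grasp; the last joint's range is limited). The gripper opens to 94 mm and grips with 3 to 60 N. Pads are 16 mm wide; open, the fingers measure 119 mm over their backs; the gripper's body (75 mm by 177 mm) begins 78 mm behind the grasp point.
Start: joints at [1.194, 0.3, 1.521, -0, 1.321, -0.067], TCP at [0.168, 0.524, 0.18] pointing down, gripper open.
Joint ranges: [-3.03, 3.03], [-0.79, 2.21], [0.23, 2.52], [-1.04, 4.18], [0, 3.07], [-2.55, 2.55]. Speed limits (rad/s): [2.22, 2.22, 2.57, 3.14, 3.14, 3.14].

## Interface

Orientations are given as [roll, pitch, yaw] about the fixed x, y, z axes, in that order (R = Rz(yaw) Ry(pitch) Rx(roll)).
In Python, from station import ctrl gives the robot as it stands. The module is installed in compiled form; this text tells all that it offers.
- The arm moves only by the tool move_arm, never from a script. Its argument "targets" is a list of rows, each a list of 7 numbers: the opening, from -1 (shut) to 1 (fully open), then the shift along the tool's x, y, z in units of 50 mm (1.0 is 50 mm), then the turn, a rotation vector about the tool's x, y, z in rad. A call has 1 to 12 rows; each row is the pose to reach, as a shift and turn from the pose commanded when the call began, along the tool's axes at that moment; what a row does not reach only later rows make up. A row lasts 1/10 s, in which the tool goes at most 50 mm and 8.59 degrees, less where a joint would pass 70% of its speed; a pose out of reach is approached as far as the arm can. A call with a gripper value outside its range is refused whole. The fingers move at their own pace and stop on an object; "grip_force" is the grip in N (left out, the last holds). Time passes only in rows, so rows that repeat a pose let the fingers close. It gives the time, the measured TCP pose, the force, the opening and the grip force at its end, in the units of the state.
- ctrl.get_obs(): the state, without advancing time (a new reading comes with each control period).
- ctrl.camera(name): name is "scene" or "top" or "wrist"; returns (picture, depth): 420x560x3 uint8, red, green, blue; 420x560 float32, m along the optical axis (not along the pixel's ray), 0 where there is no reading.
- ctrl.camera_params(name): a dict with "intrinsics" (3x3 intrinsics, pixels), "rvec" (rotation vector, rad) and "tvec" (3), from world to camera coordinates, as OpenCV has them; the wrist camera has in their place "T_tool_cam" (4x4, takes a point from camera to tool coordinates, whose origin is the TCP and whose axes are the flange's). Camera axes: x right, y down, z forward; pixel columns grow to the right and rows downward; lengths in m; the calibration is good to about 2 mm. The wrist camera is an equidistant fisheye: a pixel r from the principal point sees the ray r / f radians off the axis. A picture is of the moment at which its call begins: read the wrist's pose just before it. camera_params takes no time and is no camera call.
- ctrl.hand_in(): hands the job in; it is judged then, once.
Trained networks look in the newest picture that a camera, given by its name, has taken for a name from the list of things; names that differ only in an ending like _2 or _b are one class to them, and where a whole thing is asked for, a point or a joint stands for the part that bears it (a point fixed in the world has none). Each returns a list of dicts, best first, with "score" (0 to 1); they miss things now and then, are a little off and sometimes report something else, mostly with a low value. They report only what shows in the picture. A call takes as long as a camera call. They do not tell look-alikes from the thing itself.
- ctrl.cut_out(camera, target): "region" (420x560 bool, what is visible of it) and "point" ([column, row] in pixels, amid what is visible of it).
- ctrl.tip_of(camera, target): "point" ([column, row] in pixels: a listed point, or the origin of a listed thing).
The state is a dict: "time_s": time; "qpos": joint angles; "joint_vel": joint speeds; "tau": joint torques, N m; "ee_pos": TCP position; "eef_rot": TCP orientation; "force": force on the tool from outside, world axes, zero at the start; "moment": the same for the moment, N m; "grip_width": finger opening in m; "grip_force": force on a finger pad.
Only numpy, scipy, OpenCV 4.12 (cv2) and the standard library are available. Lean on these libraries where they do the work, as an engineer would, in place of code of your own. Each camera call takes 0.05 s, during which the arm holds its last target. There are 200 camera calls.

## Task

Start the loaded microcentrifuge on the bench: push its open lid down until it is fully shut and caught, and only then reach a fingertip into the round well of the panel, press the sunken start key all the way in, keep it in for a full second and let go. Just push and press: do not raise the lid any further or lift anything, leave the raised stop key alone, and do not disturb the bottles and the rack beside the machine.

Things in the scene. Friction and masses are not known exactly. Their poses are not given: they have to be found in the camera images.
- centrifuge: Light grey bench microcentrifuge, fixed, 290 (x) by 210 (y) by 125 mm high. Origin: centre of its underside; x points from the panel (robot's side) to the back, y left, z up. Its front 90 mm (x -145 to -55) is a flat panel deck at z = 125 mm with, right to left, the round start well, the raised stop key, a display and a fixed 12 mm high dial. Behind it: the rotor bowl under the lid.
- lid (a joint): Angle of the lid in rad: 0 = fully shut, grows as it opens (stop at 1.2). It starts open by 0.45 to 0.85. A stiff hinge holds it wherever it is left; pushing it down near its front edge takes 1 to 5 N, then up to about 10 N around 8 to 11 mm above shut (0.05 to 0.07 rad), where it meets a sprung catch; below about 0.02 rad the catch keeps it down; push to 0.
- lid_push (a point): Point on the lid's upper face to push on: middle of its width, 16 mm behind its front edge, moves with the lid; its z axis is the face's normal. Lid: light grey plate 190 x 206 x 14 mm with a clear 110 mm round window (starts 22 mm behind this point) and a darker 60 mm wide tab jutting 16 mm from its front edge. Shut, this point is 134 mm above the bench, 9 mm above the panel deck.
- lid_hinge (a point): Middle of the lid's hinge line, at the back of the machine (x = +125, z = 119 mm from its origin). The line runs along the machine's y axis. With the lid shut, lid_push lies 164 mm in front of it and 15 mm higher.
- well_mouth (a point): Centre of the mouth of the start well, level with the panel deck, 125 mm above the bench, at x = -100, y = -55 mm from the machine's origin; axes as the machine's. The well is a straight round pocket of 44 mm diameter, 26 mm deep, with a thin grey bezel; closed fingertips fit in pointing straight down.
- start_top (a point): Centre of the top of the start key, a round light grey button of 28 mm diameter on the well's axis, 14 mm below the mouth of the well when not pressed (111 mm above the bench). Moves with the key.
- start_key (a joint): Travel of the start key in m: 0 = out, 0.005 = all the way in (it moves straight down). Sprung: 2 N to start it, 5 N fully in; comes back out when let go.
- stop_top (a point): Centre of the top of the stop key, a rectangular light grey key of 26 by 34 mm that stands 7 mm proud of the panel deck, 65 mm to the left of the well's axis (x = -100, y = +10 mm from the machine's origin). Not to be pressed.
- stop_key (a joint): Travel of the stop key in m: 0 = out, 0.004 = fully pressed. Must stay out.
- rack: Loose white block rack, 124 by 84 by 36 mm, six 27 mm holes, about 220 mm to one side of the machine's middle. Origin: centre of its underside. Leave it.
- dropper_a: Small amber dropper bottle, 24 mm diameter, 70 mm tall, standing in the rack. Origin: centre of its underside. Leave it.
- dropper_b: The same kind of dropper bottle, in another hole of the rack. Leave it.
- amber_bottle: Loose amber reagent bottle with a black cap, 58 mm diameter, 135 mm tall, about 220 mm to the other side of the machine's middle. Origin: centre of its underside. Leave it.
Mind the look-alikes: they are no part of the job. Several things look just like the amber_bottle: the one meant starts farthest to the robot's left.

How it is judged:
By the outcome, as a careful person would: the job done as asked, in the order asked, and still so for the second after the job is handed in, with the robot touching nothing.
It also fails if it takes over 40 s, if anything falls off the work surface, if the arm or the gripper's body presses on something with over 40 N, if the wrist force passes 120 N, or if a joint passes its speed limit or range.

## Working session

There is one attempt and no reset: what is moved stays moved. The work goes in short steps, Python scripts to look and compute and a tool call to move; the robot and the scene stay as the last step left them, time stands still between calls to the robot, and variables do not carry over. Pictures are saved under pics/ and viewed, at most 10 in all, crops included, and the job is handed in when it is done.

Besides the shell and the picture viewer there is one more tool, called after "Call:" by a JSON object that holds its "op" and its "data". move_arm: Moves the arm, as the interface text tells. Its arguments: {"type":"object","properties":{"targets":{"type":"array"},"grip_force":{"type":"number"}},"required":["targets"]}

```bash
mkdir -p pics; cat > h.py <<'E'
import numpy as np, cv2
from station import ctrl
from scipy.spatial.transform import Rotation as R
def cam(n):
    p=ctrl.camera_params(n); return np.array(p["intrinsics"]),R.from_rotvec(np.ravel(p["rvec"])).as_matrix(),np.ravel(p["tvec"])
def ray(n,px):
    K,Rm,t=cam(n); d=Rm.T@np.linalg.inv(K)@[px[0],px[1],1]; return -Rm.T@t,d
def atz(n,px,z):
    o,d=ray(n,px); return o+d*(z-o[2])/d[2]
def atdepth(n,px,z):
    o,d=ray(n,px); return o+d*z
E
python3 - <<'E'
from h import *
o=ctrl.get_obs(); print(o["time_s"],o["ee_pos"],o["eef_rot"],o["force"])
ims=[]
for n in ("top","scene"):
    im,dp=ctrl.camera(n); cv2.imwrite(f"pics/{n}0.png",im[...,::-1]); np.save(f"{n}d.npy",dp)
    for t in ("centrifuge","lid_push","lid_hinge","well_mouth","start_top","stop_top","amber_bottle","rack"):
        for r in ctrl.tip_of(n,t)[:3]:
            c,w=r["point"]; d=dp[int(np.clip(w,0,419)),int(np.clip(c,0,559))]
            print(n,t,round(r["score"],2),np.round(r["point"],1),np.round(atdepth(n,r["point"],d),3), np.round(atz(n,r["point"],dict(lid_hinge=.119,well_mouth=.125,start_top=.111,stop_top=.132).get(t,0)),3))
E
```

```text
0.0 [0.16756048 0.52354364 0.17907448] [-3.14040846e+00 -7.94075271e-05  2.83182301e+00] [1.07784599 0.70994494 0.10920715]
top centrifuge 0.93 [280.  217.4] [0.622 0.018 0.217] [0.639 0.021 0.   ]
top lid_push 0.66 [277.9 213.8] [0.63  0.022 0.212] [0.648 0.026 0.   ]
top lid_push 0.41 [368.2 225.1] [ 0.607 -0.188  0.101] [ 0.612 -0.209  0.   ]
top lid_hinge 0.6 [277.7 162.1] [0.756 0.021 0.14 ] [0.761 0.021 0.119]
top well_mouth 0.7 [307.7 253.2] [ 0.545 -0.043  0.111] [ 0.545 -0.042  0.125]
top start_top 0.41 [304.9 253.8] [ 0.544 -0.036  0.108] [ 0.544 -0.036  0.111]
top start_top 0.22 [304.4 255.3] [ 0.54  -0.035  0.112] [ 0.54  -0.035  0.111]
top stop_top 0.59 [277.7 256.7] [0.539 0.027 0.135] [0.539 0.027 0.132]
top amber_bottle 0.87 [399.1 195.3] [ 0.677 -0.268  0.088] [ 0.688 -0.294  0.   ]
top amber_bottle 0.75 [420.2 263.5] [ 0.513 -0.316  0.066] [ 0.509 -0.338  0.   ]
top amber_bottle 0.58 [409.3 229. ] [ 0.596 -0.288  0.087] [ 0.599 -0.315  0.   ]
top rack 0.95 [199.5 238.8] [0.588 0.232 0.01 ] [0.588 0.235 0.   ]
scene centrifuge 0.56 [296.8 185. ] [0.629 0.024 0.21 ] [0.488 0.014 0.   ]
scene lid_push 0.91 [297.2 186. ] [0.631 0.026 0.211] [0.491 0.015 0.   ]
scene lid_push 0.36 [276.1 169.2] [ 0.526 -0.034  0.112] [ 0.447 -0.046  0.   ]
scene lid_hinge 0.95 [288.9 262.2] [0.767 0.028 0.136] [0.76  0.028 0.119]
scene well_mouth 0.82 [276.1 168.9] [ 0.518 -0.035  0.101] [ 0.535 -0.033  0.125]
scene start_top 0.53 [272.2 174.8] [ 0.616 -0.028  0.218] [ 0.543 -0.041  0.111]
scene stop_top 0.38 [301.5 169.8] [0.601 0.03  0.226] [0.534 0.026 0.132]
scene amber_bottle 0.94 [201.8 213.2] [ 0.638 -0.193  0.058] [ 0.606 -0.209  0.   ]
scene amber_bottle 0.85 [164.  206.4] [ 0.62  -0.294  0.035] [ 0.601 -0.306  0.   ]
scene amber_bottle 0.67 [160.2 239.5] [ 0.71  -0.277  0.039] [ 0.692 -0.291  0.   ]
scene rack 0.86 [381.7 232.8] [0.631 0.224 0.063] [0.596 0.235 0.   ]
```

```bash
python3 -c "
import cv2,numpy as np
cv2.imwrite('pics/both0.png',cv2.resize(np.vstack([cv2.imread('pics/top0.png'),cv2.imread('pics/scene0.png')]),(400,600)))"
```

```text
(no output)
```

View pics/top0.png

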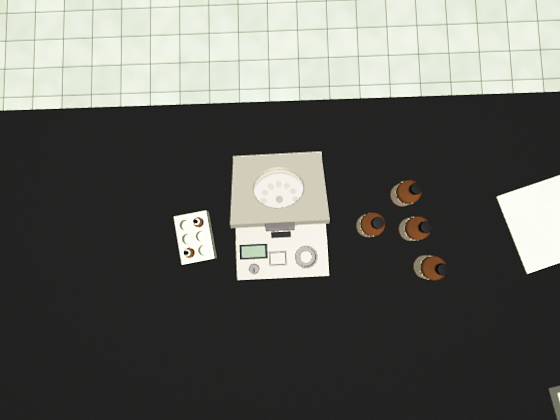

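View pics/scene0.png

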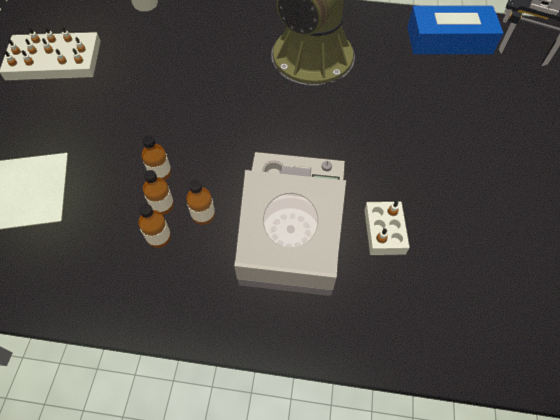

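Top: machine panel with well near (306,257), stop key (278,258), lid front edge at row ~224; rack left, four amber look-alikes right. Scene view agrees. By these, the machine's origin is about (0.634, 0.020), yaw 0.03, lid about 0.53 rad. I'll move above the panel for a close look.

Call:
{"op": "move_arm", "data": {"targets": [[-1,0,0,-1,0,0,0],[-1,0,0,-2,0,0,0],[-1,0,0,-2.6,0,0,0],[-1,-9.6,-8.1,-2.6,0,0,-0.34],[-1,-9.6,-8.1,-2.6,0,0,-0.34],[-1,-9.6,-8.1,-2.6,0,0,-0.34],[-1,-9.6,-8.1,-2.6,0,0,-0.34],[-1,-9.6,-8.1,-2.6,0,0,-0.34],[-1,-9.6,-8.1,-2.6,0,0,-0.34],[-1,-9.6,-8.1,-2.6,0,0,-0.34],[-1,-9.6,-8.1,-2.6,0,0,-0.34],[-1,-9.6,-8.1,-2.6,0,0,-0.34]], "grip_force": 20}}

```text
time_s: 2.1
ee_pos: [0.4048, 0.1449, 0.31]
eef_rot: [3.141, 0.001, -3.111]
force: [0.4, 1.3, 0.7]
grip_width: 0.0019
grip_force: 0.0
```

Call:
{"op": "move_arm", "data": {"targets": [[-1,-1.9,-3.1,0,0,0,0],[-1,-1.9,-3.1,0,0,0,0],[-1,-1.9,-3.1,0,0,0,0],[-1,-1.9,-3.1,0,0,0,0],[-1,-1.9,-3.1,0,0,0,0],[-1,-1.9,-3.1,0,0,0,0],[-1,-1.9,-3.1,0,0,0,0]]}}

```text
time_s: 2.8
ee_pos: [0.5034, -0.0044, 0.3098]
eef_rot: [3.141, 0.0, -3.111]
force: [-0.4, -0.5, -0.5]
grip_width: 0.0003
grip_force: 0.0
```

```bash
cat >> h.py <<'E'
def wpose():
    o=ctrl.get_obs(); T=np.eye(4); T[:3,:3]=R.from_euler("xyz",o["eef_rot"]).as_matrix(); T[:3,3]=o["ee_pos"]; return T
def wray(T,px):
    p=ctrl.camera_params("wrist"); K=np.array(p["intrinsics"]); W=T@np.array(p["T_tool_cam"])
    v=np.array([(px[0]-K[0,2])/K[0,0],(px[1]-K[1,2])/K[1,1]]); r=np.hypot(*v)
    d=np.r_[v/max(r,1e-9)*np.sin(r),np.cos(r)]; return W[:3,3],W[:3,:3]@d
def watz(T,px,z):
    o,d=wray(T,px); return o+d*(z-o[2])/d[2]
def wpix(T,P):
    p=ctrl.camera_params("wrist"); K=np.array(p["intrinsics"]); W=T@np.array(p["T_tool_cam"])
    c=np.linalg.inv(W)@np.r_[P,1]; n=np.hypot(c[0],c[1]); a=np.arctan2(n,c[2])
    return np.array([K[0,2]+K[0,0]*a*c[0]/n,K[1,2]+K[1,1]*a*c[1]/n])
E
python3 - <<'E'
from h import *
T=wpose(); print(ctrl.get_obs()["time_s"],T.round(3))
im,dp=ctrl.camera("wrist"); cv2.imwrite("pics/w1.png",im[...,::-1]); np.save("wd.npy",dp); np.save("wT.npy",T)
z=dict(lid_hinge=.119,well_mouth=.125,start_top=.111,stop_top=.132)
for t in ("lid_push","lid_hinge","well_mouth","start_top","stop_top"):
    for r in ctrl.tip_of("wrist",t)[:2]:
        print(t,round(r["score"],2),np.round(r["point"],1),np.round(watz(T,r["point"],z.get(t,.2)),3))
# model overlay
O=np.array([.634,.020,0]);Rz=R.from_euler("z",.03).as_matrix()
for P in ([-.1,-.055,.125],[-.1,.01,.132],[-.145,.105,.125],[-.145,-.105,.125]): print(P,wpix(T,O+Rz@P).round(1))
E
```

```text
2.8 [[-1.    -0.031  0.     0.503]
 [-0.031  1.     0.    -0.004]
 [-0.     0.    -1.     0.31 ]
 [ 0.     0.     0.     1.   ]]
lid_hinge 0.18 [255.9 208.8] [ 0.537 -0.039  0.119]
well_mouth 0.84 [254.1 211. ] [ 0.538 -0.041  0.125]
start_top 0.54 [256.8 207.9] [ 0.538 -0.039  0.111]
stop_top 0.85 [308.4 209.4] [0.532 0.026 0.132]
[-0.1, -0.055, 0.125] [256.5 209.1]
[-0.1, 0.01, 0.132] [308.8 210.8]
[-0.145, 0.105, 0.125] [384.1 174.9]
[-0.145, -0.105, 0.125] [215.6 174.1]
```

View pics/w1.png

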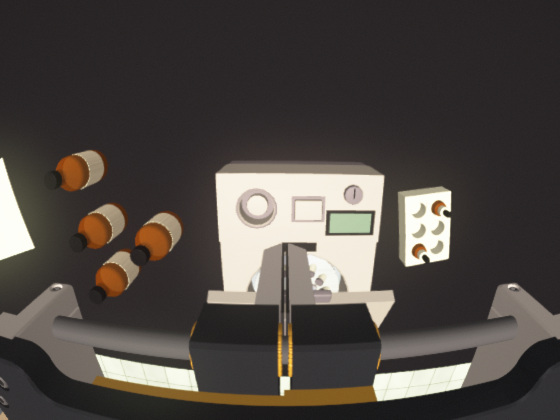

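Overlay of my pose estimate matches: well seen at (257,208), stop key (308,210). Now above the lid push point and down its arc.

Call:
{"op": "move_arm", "data": {"targets": [[-1,-2.58,0.4,0,0,0,0],[-1,-2.58,0.4,0,0,0,0],[-1,-2.58,0.4,0,0,0,0],[-1,-2.58,0.4,0,0,0,0],[-1,-2.58,0.4,0,0,0,0]]}}

```text
time_s: 3.6
ee_pos: [0.6321, 0.019, 0.3089]
eef_rot: [3.142, -0.001, -3.111]
force: [-0.1, -0.5, -0.3]
grip_width: 0.0006
grip_force: 0.0
```

Call:
{"op": "move_arm", "data": {"targets": [[-1,0,0,0.8,0,0,0],[-1,0,0,1.2,0,0,0],[-1,0.08,0,1.4,0,0,0],[-1,0.08,0,1.57,0,0,0],[-1,0.2,0,1.78,0,0,0],[-1,0.35,0,1.99,0,0,0]]}}

```text
time_s: 4.2
ee_pos: [0.6143, 0.0181, 0.2108]
eef_rot: [-3.141, 0.002, -3.112]
force: [-0.7, -0.5, -0.5]
grip_width: -0.0001
grip_force: 0.0
```

```bash
cat >> h.py <<'E'
def cloud(n,dp):
    K,Rm,t=cam(n); v,u=np.nonzero(dp>0); d=dp[v,u]
    return (np.c_[(u-K[0,2])/K[0,0]*d,(v-K[1,2])/K[1,1]*d,d]-t)@Rm
def lid(n,dp):
    P=cloud(n,dp)-[.634,.020,0]; P=P@R.from_euler("z",.03).as_matrix()
    s=P[(abs(abs(P[:,1])-.08)<.018)&(P[:,0]<.115)&(P[:,0]>-.03)&(P[:,2]>.115)]
    for _ in range(4):
        a=np.polyfit(s[:,0],s[:,2],1); s=s[abs(np.polyval(a,s[:,0])-s[:,2])<.012]
    return round(float(-np.arctan(a[0])),3),len(s),np.polyval(a,[-.038,.0]).round(3)
E
python3 - <<'E'
from h import *
for n in ("top","scene"):
    print(n,"before",lid(n,np.load(n+"d.npy")))
    im,dp=ctrl.camera(n); print("now",lid(n,dp)); cv2.imwrite(f"pics/{n}1.png",im[...,::-1])
print(ctrl.get_obs()["force"])
E
```

```text
top before (0.501, 1765, array([0.229, 0.208]))
now (1.107, 280, array([0.427, 0.351]))
scene before (0.519, 2743, array([0.231, 0.209]))
now (0.568, 576, array([0.238, 0.214]))
[-0.49229083 -0.43733902  0.09265844]
```

View pics/scene1.png

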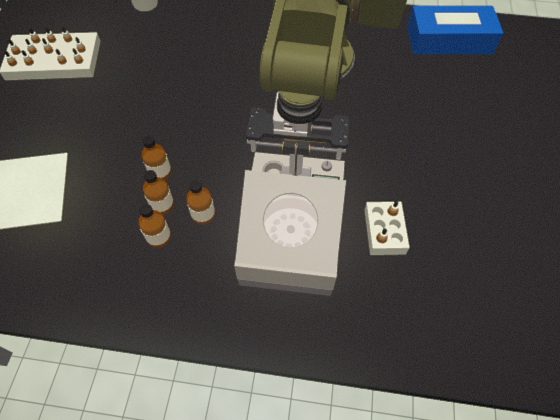

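```bash
python3 - <<'E'
from h import *
T=wpose(); tip=T[:3,3]+.014*T[:3,2]; print(tip)
O=np.array([.634,.020,0]);Rz=R.from_euler("z",.03).as_matrix()
out=[]
for n in ("top","scene"):
    K,Rm,t=cam(n); pr=lambda P:cv2.projectPoints(np.array([P],float),cv2.Rodrigues(Rm)[0],t,K,None)[0].ravel()
    print(n,"tip",pr(tip).round(1),"push .51",pr(O+Rz@[-.011,0,.212]).round(1),"front .51",pr(O+Rz@[-.025,0,.220]).round(1),"push .4",pr(O+Rz@[-.0203,0,.1967]).round(1))
    for k in "01":
        im=cv2.imread(f"pics/{n}{k}.png"); out.append(cv2.resize(im[130:300,220:360],(400,300) if 0 else None,fx=2.4,fy=1.75,interpolation=cv2.INTER_CUBIC))
cv2.imwrite("pics/cmp.png",np.vstack([np.hstack(out[:2]),np.hstack(out[2:])]))
E
```

```text
[0.6136114  0.01807283 0.19608722]
top tip [280.2 222.2] push .51 [279.1 217.2] front .51 [279.5 223.7] push .4 [279.5 222.1]
scene tip [294.5 182.5] push .51 [294.9 182. ] front .51 [295.7 174.1] push .4 [295.1 182.4]
```

View pics/cmp.png

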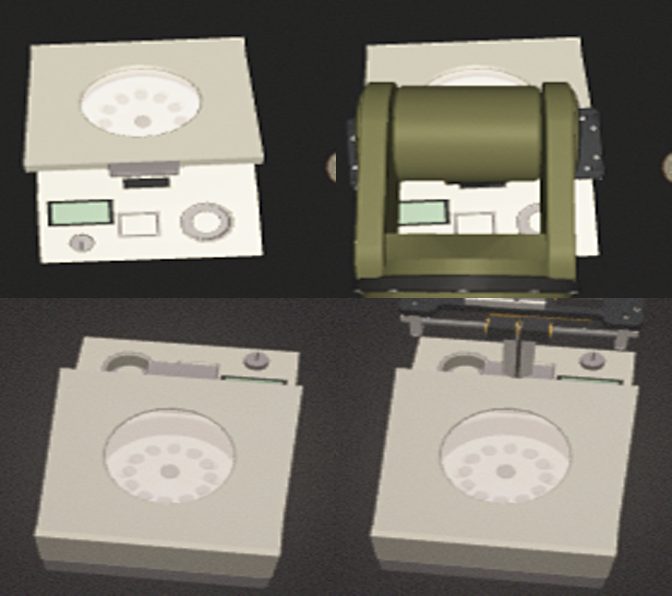

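```bash
python3 - <<'E'
from h import *
d0=np.load("scened.npy"); im,dp=ctrl.camera("scene")
for r in range(160,192,3): print(r,[ (atdepth("scene",(c,r),dp[r,c]).round(3).tolist()) for c in (270,295,)],"before",atdepth("scene",(295,r),d0[r,295]).round(3))
print("lidcol",[ (r,atdepth("scene",(255,r),dp[r,255]).round(3).tolist(),atdepth("scene",(255,r),d0[r,255]).round(3).tolist()) for r in (180,200,220,250)])
w,wd=ctrl.camera("wrist"); cv2.imwrite("pics/w2.png",w[...,::-1]); np.save("wd2.npy",wd)
o=ctrl.get_obs(); print(o["ee_pos"],o["force"],o["tau"],o["qpos"])
E
```

```text
160 [[0.512, -0.05, 0.126], [0.622, 0.017, 0.284]] before [0.504 0.007 0.127]
163 [[0.52, -0.049, 0.125], [0.623, 0.018, 0.277]] before [0.511 0.008 0.124]
166 [[0.518, -0.05, 0.11], [0.623, 0.018, 0.267]] before [0.526 0.01  0.133]
169 [[0.518, -0.05, 0.099], [0.621, 0.018, 0.254]] before [0.6   0.017 0.225]
172 [[0.534, -0.047, 0.109], [0.619, 0.018, 0.241]] before [0.605 0.017 0.222]
175 [[0.617, -0.033, 0.218], [0.623, 0.019, 0.236]] before [0.613 0.018 0.222]
178 [[0.623, -0.032, 0.215], [0.617, 0.019, 0.217]] before [0.619 0.019 0.22 ]
181 [[0.628, -0.031, 0.212], [0.624, 0.02, 0.217]] before [0.622 0.02  0.215]
184 [[0.633, -0.03, 0.208], [0.626, 0.02, 0.21]] before [0.627 0.02  0.21 ]
187 [[0.638, -0.029, 0.206], [0.633, 0.021, 0.209]] before [0.633 0.021 0.208]
190 [[0.644, -0.029, 0.203], [0.638, 0.022, 0.206]] before [0.639 0.022 0.206]
lidcol [(180, [0.631, -0.061, 0.213], [0.63, -0.062, 0.212]), (200, [0.666, -0.056, 0.193], [0.666, -0.056, 0.193]), (220, [0.7, -0.051, 0.17], [0.701, -0.051, 0.173]), (250, [0.754, -0.043, 0.143], [0.752, -0.044, 0.139])]
[0.61476395 0.01812828 0.21139478] [-0.66629509  0.57253512 -0.05176482] [-5.98033119e-03 -6.07441807e+01 -3.51171577e+01 -2.08382442e-02
  4.03429032e-03 -2.90320073e-03] [-3.00525280e-02  4.26071961e-01  1.27718685e+00 -2.54362580e-05
  1.43683899e+00 -1.63099457e+00]
```

View pics/w2.png

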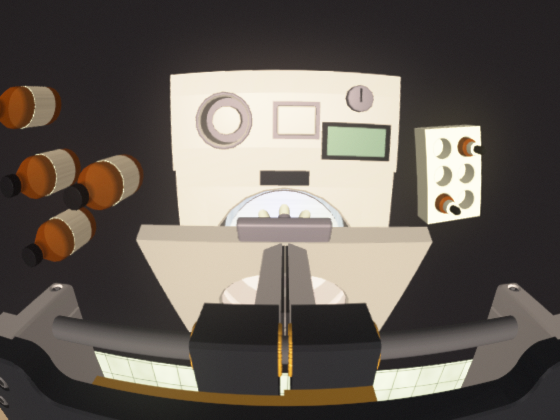

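The finger is above the lid (ends near row 177 in the scene view, z≈0.228) and the lid has not moved: the tips stand higher than assumed when shut. I'll creep down by force.

Call:
{"op": "move_arm", "data": {"targets": [[-1,-0.16,0,0,0,0,0],[-1,-0.16,0,0.1,0,0,0],[-1,-0.16,0,0.2,0,0,0],[-1,-0.16,0,0.3,0,0,0],[-1,-0.16,0,0.3,0,0,0]]}}

```text
time_s: 4.9
ee_pos: [0.6224, 0.0184, 0.1942]
eef_rot: [3.142, -0.001, -3.111]
force: [-0.4, 0.3, -0.1]
grip_width: 0.0001
grip_force: 0.0
```

```bash
cat > st.py <<'E'
from h import *
im,dp=ctrl.camera("scene"); cv2.imwrite("pics/s_last.png",im[...,::-1])
o=ctrl.get_obs(); print(o["ee_pos"],o["force"],lid("scene",dp))
for r in range(163,200,3): print(r,atdepth("scene",(295,r),dp[r,295]).round(3),im[r,295],"side",atdepth("scene",(270,r),dp[r,270]).round(3))
E
python3 st.py; python3 -c "
from h import *
print(np.array(ctrl.camera_params('wrist')['T_tool_cam']).round(3),ctrl.camera_params('wrist')['intrinsics'])
T=wpose()
for z in (.014,0,-.014,-.03): print(z,wpix(T,T[:3,3]+z*T[:3,2]))"
```

```text
[0.62248482 0.01843717 0.19472783] [-0.19857794 -0.3935181  -0.14799956] (0.566, 625, array([0.238, 0.214]))
163 [0.632 0.019 0.289] [57 56 52] side [ 0.516 -0.05   0.12 ]
166 [0.631 0.019 0.279] [61 54 49] side [ 0.517 -0.05   0.109]
169 [0.625 0.019 0.261] [56 53 47] side [ 0.518 -0.05   0.098]
172 [0.632 0.02  0.26 ] [64 61 58] side [ 0.536 -0.047  0.112]
175 [0.632 0.02  0.25 ] [69 60 56] side [ 0.617 -0.033  0.217]
178 [0.631 0.02  0.238] [77 70 65] side [ 0.624 -0.032  0.216]
181 [0.631 0.02  0.228] [80 77 74] side [ 0.629 -0.031  0.214]
184 [0.628 0.021 0.213] [184 177 165] side [ 0.634 -0.03   0.211]
187 [0.634 0.021 0.211] [200 194 179] side [ 0.64  -0.029  0.208]
190 [0.639 0.022 0.206] [197 191 178] side [ 0.643 -0.029  0.202]
193 [0.643 0.023 0.202] [164 158 146] side [ 0.649 -0.028  0.2  ]
196 [0.646 0.023 0.196] [217 208 198] side [ 0.653 -0.027  0.195]
199 [0.651 0.024 0.193] [205 196 186] side [ 0.66  -0.026  0.195]
[[-0.    -0.958 -0.287  0.085]
 [ 1.    -0.     0.     0.   ]
 [-0.    -0.287  0.958 -0.205]
 [ 0.     0.     0.     1.   ]] [[325.1922621    0.         284.60292783]
 [  0.         325.1922621  209.60021474]
 [  0.           0.           1.        ]]
0.014 [283.87636431 235.33092512]
0 [283.83828038 242.76438924]
-0.014 [283.79572073 251.11980091]
-0.03 [283.74060957 262.01689332]
```

```bash
python3 - <<'E'
from h import *
p=ctrl.camera_params("wrist"); X=np.array(p["T_tool_cam"])
def tp(px,d):
    o,r=wray(np.eye(4),px); c=np.linalg.inv(X[:3,:3])@r; return (o+r*d/c[2]).round(3)
w,wd=ctrl.camera("wrist"); cv2.imwrite("pics/w3.png",w[...,::-1])
i1=cv2.imread("pics/w1.png")
for nm,D in (("w1",np.load("wd.npy")),("w2",np.load("wd2.npy")),("w3",wd)):
    print(nm)
    for r in range(231,282,5): print(r,tp((275,r),D[r,275]),tp((285,r),D[r,285]),tp((295,r),D[r,295]))
out=[cv2.resize(i[180:320,200:370],None,fx=2.2,fy=2.2) for i in (i1,w[...,::-1])]
cv2.imwrite("pics/cmp2.png",np.hstack(out))
E
```

```text
w1
231 [-0.06  -0.012  0.185] [-0.061  0.001  0.186] [-0.06   0.014  0.184]
236 [-0.067 -0.012  0.185] [-0.068  0.001  0.186] [-0.068  0.014  0.187]
241 [-0.075 -0.012  0.186] [-0.074  0.001  0.185] [-0.075  0.014  0.186]
246 [ 0.01  -0.005 -0.03 ] [ 0.009  0.001 -0.026] [ 0.01   0.007 -0.029]
251 [ 0.011 -0.005 -0.038] [ 0.009  0.001 -0.033] [ 0.01   0.006 -0.036]
256 [ 0.01  -0.005 -0.044] [ 0.009  0.001 -0.041] [ 0.01   0.006 -0.043]
261 [ 0.01  -0.005 -0.049] [ 0.009  0.001 -0.046] [ 0.01   0.006 -0.05 ]
266 [ 0.01  -0.004 -0.055] [ 0.008  0.001 -0.051] [ 0.01   0.006 -0.055]
271 [ 0.01  -0.004 -0.061] [ 0.01   0.001 -0.06 ] [ 0.011  0.006 -0.062]
276 [ 0.01  -0.004 -0.066] [ 0.008  0.001 -0.063] [ 0.01   0.006 -0.066]
281 [ 0.01  -0.004 -0.072] [ 0.008  0.001 -0.068] [ 0.01   0.005 -0.071]
w2
231 [ 0.014 -0.005 -0.014] [ 0.014  0.001 -0.015] [ 0.014  0.007 -0.015]
236 [ 0.01  -0.006 -0.013] [ 0.01   0.001 -0.012] [ 0.01   0.007 -0.014]
241 [ 0.005 -0.006 -0.01 ] [ 0.005  0.001 -0.01 ] [ 0.005  0.007 -0.009]
246 [ 0.01  -0.005 -0.03 ] [ 0.008  0.001 -0.025] [ 0.01   0.007 -0.03 ]
[... 617 characters left out ...]
0.015  0.001 -0.026] [ 0.015  0.007 -0.026]
241 [ 0.012 -0.005 -0.025] [ 0.011  0.001 -0.025] [ 0.011  0.007 -0.025]
246 [ 0.011 -0.005 -0.031] [ 0.009  0.001 -0.026] [ 0.01   0.007 -0.029]
251 [ 0.01  -0.005 -0.037] [ 0.009  0.001 -0.034] [ 0.01   0.006 -0.036]
256 [ 0.01  -0.005 -0.043] [ 0.008  0.001 -0.039] [ 0.01   0.006 -0.044]
261 [ 0.01  -0.005 -0.049] [ 0.009  0.001 -0.047] [ 0.01   0.006 -0.05 ]
266 [ 0.01  -0.004 -0.055] [ 0.008  0.001 -0.052] [ 0.01   0.006 -0.055]
271 [ 0.011 -0.004 -0.062] [ 0.009  0.001 -0.059] [ 0.011  0.006 -0.062]
276 [ 0.01  -0.004 -0.067] [ 0.009  0.001 -0.064] [ 0.01   0.005 -0.067]
281 [ 0.01  -0.004 -0.071] [ 0.009  0.001 -0.07 ] [ 0.011  0.005 -0.072]
```

View pics/cmp2.png

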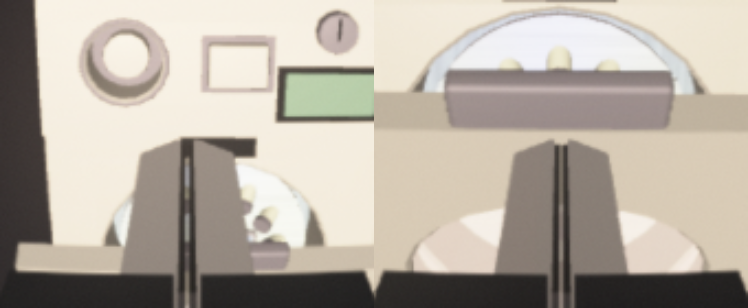

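Depth in the wrist view shows the shut tips (row 245) are really 27 mm behind the reported TCP, matching the scene view (tip z≈0.222, lid 0.212). I'll use that offset.

Call:
{"op": "move_arm", "data": {"targets": [[-1,0.03,0,0.18,0,0,0],[-1,0.09,0,0.35,0,0,0],[-1,0.18,0,0.5,0,0,0],[-1,0.25,0,0.65,0,0,0],[-1,0.25,0,0.65,0,0,0]]}}

```text
time_s: 5.5
ee_pos: [0.6092, 0.0181, 0.1613]
eef_rot: [3.141, -0.002, -3.111]
force: [0.2, 0.4, 0.8]
grip_width: 0.0003
grip_force: 0.0
```

```bash
python3 st.py
```

```text
[0.6096293  0.01807141 0.16209795] [-0.30263251 -1.01625472 -0.69678296] (0.357, 624, array([0.194, 0.18 ]))
163 [0.636 0.019 0.295] [86 82 72] side [ 0.518 -0.049  0.123]
166 [0.617 0.018 0.259] [86 82 81] side [ 0.519 -0.05   0.111]
169 [0.618 0.018 0.25 ] [63 58 59] side [ 0.519 -0.05   0.1  ]
172 [0.618 0.018 0.241] [68 65 61] side [ 0.537 -0.047  0.113]
175 [0.614 0.018 0.224] [70 65 62] side [ 0.598 -0.036  0.189]
178 [0.619 0.019 0.22 ] [69 65 64] side [ 0.601 -0.036  0.183]
181 [0.619 0.019 0.209] [66 65 59] side [ 0.607 -0.035  0.181]
184 [0.618 0.02  0.197] [88 82 76] side [ 0.614 -0.034  0.18 ]
187 [0.615 0.02  0.181] [161 155 143] side [ 0.621 -0.033  0.179]
190 [0.622 0.021 0.182] [211 206 190] side [ 0.628 -0.032  0.178]
193 [0.628 0.022 0.178] [212 204 190] side [ 0.634 -0.031  0.176]
196 [0.633 0.022 0.175] [215 211 201] side [ 0.64  -0.03   0.175]
199 [0.636 0.023 0.168] [208 206 197] side [ 0.647 -0.029  0.173]
```

Call:
{"op": "move_arm", "data": {"targets": [[-1,0.08,0,0.22,0,0,0],[-1,0.17,0,0.45,0,0,0],[-1,0.21,0,0.62,0,0,0],[-1,0.24,0,0.77,0,0,0],[-1,0.26,0,0.87,0,0,0],[-1,0.27,0,0.95,0,0,0],[-1,0.28,0,1.02,0,0,0],[-1,0.29,0,1.08,0,0,0],[-1,0.29,0,1.08,0,0,0]]}}

```text
time_s: 6.45
ee_pos: [0.5956, 0.0176, 0.1085]
eef_rot: [-3.142, 0.0, -3.111]
force: [0.3, -0.1, -0.2]
grip_width: 0.0006
grip_force: 0.0
```

```bash
python3 st.py
```

```text
[0.5955958  0.0176194  0.10842683] [ 0.54985494 -0.18261063  0.68728929] (0.025, 537, array([0.137, 0.136]))
163 [0.62  0.018 0.273] [58 59 53] side [ 0.52  -0.049  0.124]
166 [0.616 0.018 0.257] [111  94  63] side [ 0.52  -0.049  0.113]
169 [0.614 0.018 0.244] [157 138 102] side [ 0.624 -0.031  0.249]
172 [0.625 0.019 0.25 ] [110 105  98] side [ 0.534 -0.047  0.109]
175 [0.601 0.017 0.205] [96 86 72] side [ 0.545 -0.045  0.112]
178 [0.606 0.018 0.202] [64 61 56] side [ 0.564 -0.042  0.129]
181 [0.602 0.018 0.184] [71 67 64] side [ 0.569 -0.042  0.123]
184 [0.596 0.018 0.165] [67 63 59] side [ 0.584 -0.039  0.134]
187 [0.605 0.019 0.166] [76 73 68] side [ 0.593 -0.038  0.136]
190 [0.605 0.019 0.154] [78 73 71] side [ 0.599 -0.037  0.133]
193 [0.603 0.02  0.14 ] [82 77 73] side [ 0.609 -0.035  0.137]
196 [0.607 0.02  0.134] [201 194 178] side [ 0.616 -0.034  0.135]
199 [0.615 0.021 0.135] [202 196 181] side [ 0.624 -0.033  0.135]
```

Call:
{"op": "move_arm", "data": {"targets": [[-1,0,0,0.02,0,0,0],[-1,0,0,0.04,0,0,0],[-1,0,0,0.04,0,0,0]]}}

```text
time_s: 6.8
ee_pos: [0.5958, 0.0176, 0.1083]
eef_rot: [-3.141, 0.001, -3.111]
force: [-7.1, 1.1, 16.0]
grip_width: 0.0004
grip_force: 8.3
```

Call:
{"op": "move_arm", "data": {"targets": [[-1,0,0,0.02,0,0,0],[-1,0,0,0.04,0,0,0],[-1,0,0,0.04,0,0,0]]}}

```text
time_s: 7.1
ee_pos: [0.596, 0.0176, 0.1081]
eef_rot: [-3.141, 0.002, -3.111]
force: [-15.2, -0.5, 32.4]
grip_width: 0.0001
grip_force: 16.1
```

Call:
{"op": "move_arm", "data": {"targets": [[-1,0,0,-0.4,0,0,0],[-1,0,0,-1.2,0,0,0],[-1,0.6,-0.55,-1.4,0,0,0],[-1,1.22,-1.1,-1.4,0,0,0],[-1,1.22,-1.1,-1.4,0,0,0],[-1,1.22,-1.1,-1.4,0,0,0]]}}

```text
time_s: 7.7
ee_pos: [0.5363, -0.0395, 0.1748]
eef_rot: [3.142, 0.0, -3.113]
force: [-0.4, -0.0, 0.1]
grip_width: 0.0006
grip_force: 0.0
```

```bash
python3 - <<'E'
from h import *
im,dp=ctrl.camera("scene"); print("lid",lid("scene",dp))
T=wpose(); print(T[:3,3].round(4),ctrl.get_obs()["force"])
w,wd=ctrl.camera("wrist"); cv2.imwrite("pics/w4.png",w[...,::-1])
for t,z in (("well_mouth",.125),("start_top",.111),("stop_top",.132)):
    for r in ctrl.tip_of("wrist",t)[:2]: print(t,round(r["score"],2),np.round(r["point"],1),watz(T,r["point"],z).round(4))
print(wpix(T,[.5365,-.039,.125]))
cv2.imwrite("pics/c4.png",np.hstack([cv2.resize(w[40:330,130:420,::-1],(400,400)),cv2.resize(im[130:300,220:370,::-1],(380,400))]))
E
```

```text
lid (-0.001, 2009, array([0.134, 0.134]))
[ 0.5367 -0.039   0.1747] [-0.24120112  0.01436459 -0.55086563]
well_mouth 0.59 [280.1 219.1] [ 0.5363 -0.0422  0.125 ]
start_top 0.83 [286.8 214.4] [ 0.5365 -0.0366  0.111 ]
stop_top 0.63 [363.5 219.4] [0.5324 0.0259 0.132 ]
[283.99799131 219.44205869]
```

View pics/c4.png

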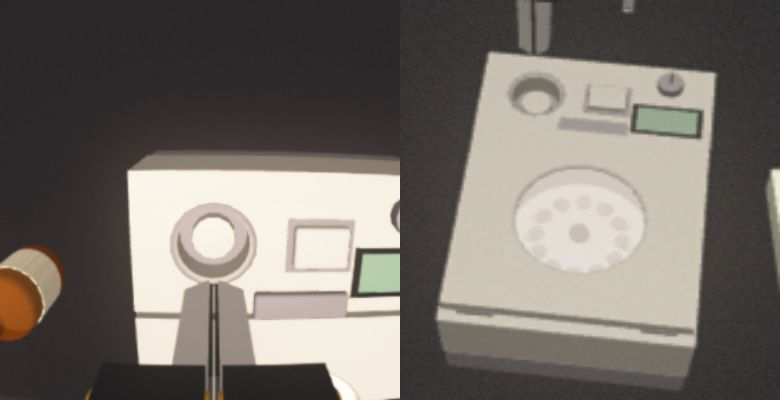

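Lid reads 0.00 rad and shut; the well (crop 213,243) is directly ahead of the tips, stop key clear. Entering the well.

Call:
{"op": "move_arm", "data": {"targets": [[-1,0.03,0,0.6,0,0,0],[-1,0.03,0,1.1,0,0,0],[-1,0.03,0,1.4,0,0,0],[-1,0.03,0,1.55,0,0,0],[-1,0.03,0,1.7,0,0,0],[-1,0.03,0,1.7,0,0,0]]}}

```text
time_s: 8.55
ee_pos: [0.5348, -0.0391, 0.0892]
eef_rot: [3.141, -0.001, -3.111]
force: [-0.9, 0.5, -0.5]
grip_width: 0.0006
grip_force: 0.0
```

Call:
{"op": "move_arm", "data": {"targets": [[-1,0,0,0.06,0,0,0],[-1,0,0,0.12,0,0,0],[-1,0,0,0.12,0,0,0]]}}

```text
time_s: 8.85
ee_pos: [0.5353, -0.0393, 0.084]
eef_rot: [-3.141, 0.001, -3.111]
force: [1.3, -0.9, 2.3]
grip_width: 0.0004
grip_force: 1.3
```

Call:
{"op": "move_arm", "data": {"targets": [[-1,0,0,0.04,0,0,0],[-1,0,0,0.08,0,0,0],[-1,0,0,0.1,0,0,0],[-1,0,0,0.12,0,0,0],[-1,0,0,0.12,0,0,0],[-1,0,0,0.12,0,0,0]]}}

```text
time_s: 9.45
ee_pos: [0.5355, -0.0393, 0.0801]
eef_rot: [-3.141, 0.002, -3.111]
force: [-9.3, 1.6, 27.7]
grip_width: 0.0004
grip_force: 13.7
```

Bottomed (travel 5 mm, 28 N). Hold, then withdraw.

Call:
{"op": "move_arm", "data": {"targets": [[-1,0,0,0,0,0,0],[-1,0,0,0,0,0,0],[-1,0,0,0,0,0,0],[-1,0,0,0,0,0,0],[-1,0,0,0,0,0,0],[-1,0,0,0,0,0,0],[-1,0,0,0,0,0,0],[-1,0,0,0,0,0,0],[-1,0,0,0,0,0,0],[-1,0,0,0,0,0,0],[-1,0,0,0,0,0,0],[-1,0,0,0,0,0,0]]}}

```text
time_s: 10.65
ee_pos: [0.5355, -0.0393, 0.0801]
eef_rot: [-3.141, 0.002, -3.111]
force: [-9.2, 2.9, 27.8]
grip_width: 0.0001
grip_force: 13.7
```

Call:
{"op": "move_arm", "data": {"targets": [[-1,0,0,0,0,0,0],[-1,0,0,-0.2,0,0,0],[-1,0,0,-0.6,0,0,0],[-1,0,0,-1.4,0,0,0],[-1,0,0,-2.4,0,0,0],[-1,0,0,-3,0,0,0],[-1,0,0,-3,0,0,0],[-1,0,0,-3,0,0,0],[-1,0,0,-3,0,0,0]]}}

```text
time_s: 11.55
ee_pos: [0.5342, -0.0392, 0.2261]
eef_rot: [3.141, -0.003, -3.111]
force: [1.0, 0.2, 0.6]
grip_width: 0.0002
grip_force: 0.0
```

```bash
python3 - <<'E'
from h import *
im,dp=ctrl.camera("scene"); print("lid",lid("scene",dp)); o=ctrl.get_obs(); print(o["time_s"],o["ee_pos"],o["force"])
for t in ("rack","amber_bottle"): print(t,[np.round(r["point"],1).tolist() for r in ctrl.tip_of("scene",t)[:4]])
d=[atdepth("scene",(c,r),dp[r,c])[2] for r in range(168,175) for c in range(271,277)]; print("well depth z",np.round(np.percentile(d,[10,50,90]),3))
E
```

```text
lid (0.001, 2026, array([0.134, 0.134]))
11.6 [ 0.53427948 -0.03919951  0.22607011] [0.12620831 0.54647628 0.4031809 ]
rack [[381.3, 231.6]]
amber_bottle [[160.0, 172.3], [163.2, 206.5], [203.9, 213.6], [158.1, 237.3]]
well depth z [0.103 0.111 0.113]
```

Lid shut, key back out at 0.111, neighbours unmoved.

```bash
python3 -c "
from station import ctrl
print(ctrl.hand_in())"
```

```text
the job is handed in; nothing more can be done
None
```

I pushed the lid fully shut and caught (reads 0.00 rad), then pressed the start key fully in, held it for over 1.2 s and let go. The stop key was left alone and the rack and bottles show no movement; the job was handed in at about 11.6 s, and no verdict came back.

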